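# Step the core-run counter to 7

## Task

The next ice core is run number 7. Press the step key on the drum counter as often as needed until the 7 stands at the mark in the window. Do not press the round stop button on the grey switch box.

Things in the scene. Friction and masses are not known exactly. Their poses are not given: they have to be found in the camera images.
- counter: Drum counter, a fixed metal box 110 (x) x 150 (y) x 104 mm high; origin: centre of its underside, z up. In its top a closed clear window (centre y = -38 mm) shows the top face of a white eight-sided drum with black numerals 1 to 8, upright to a viewer on its +x side; the mark is two black pointers beside the window. The step key is at x = 0, y = +45 mm.
- key_top (a point): Centre of the step key's top: a plain grey key 42 (x) x 34 (y) mm, 18 mm proud of the counter's top (122 mm above the table), axes as the counter's. It goes down 10 mm to a firm stop (spring, 2 to 7 N up to there), still 8 mm proud, and springs back. A press of 8 mm or more moves the drum on exactly one number; let it come fully up before the next. It cannot step back.
- drum (a joint): Drum angle in rad: 0 shows 1 at the mark and each step adds pi/4 (0.785), so 2 is at 0.785, 7 at 4.712, 8 at 5.498; then 1 again, the value growing past 2 pi. It clicks into place at each number. It starts at 2, 3, 4 or 5.
- stop_top (a point): Centre of the top of the round stop button (40 mm across, spring-loaded, 92 mm above the table) on the grey switch box (140 x 200 x 70 mm), which also has three toggle switches and three knobs. Not to be pressed.
Mind the look-alikes: they are no part of the job. What is shaped like the counter but blue or brown is not meant.

How it is judged:
By the outcome, as a careful person would: the job done as asked, in the order asked, and still so for the second after the job is handed in, with the robot touching nothing.
It also fails if it takes over 45 s, if anything falls off the work surface, if the arm or the gripper's body presses on something with over 40 N, if the wrist force passes 120 N, or if a joint passes its speed limit or range.

## Robot

A 7-joint arm with a two-finger parallel gripper is mounted at the origin on the work surface. World frame = base frame: x ahead of the robot, y to its left, z up, the work surface at z = 0. Lengths are in m, angles in rad, forces in N, time in s.
With the tool pointing down it reaches from about 0.4 to 0.85 m from the base axis. Payload 10.4 kg.
Tool frame: the origin (TCP) lies on the centre line of the jaws, within the pads' length; the fingertips stand 17 mm ahead of it and the grasp point (between the pads) lies 2 mm behind it; z points along the fingers, y is the line along which they close (so a half turn about z gives the same grasp; the last joint's range is limited). The gripper opens to 85 mm and grips with 20 to 120 N. Pads are 22 mm wide; open, the fingers measure 114 mm over their backs; the gripper's body (76 mm by 85 mm) begins 54 mm behind the grasp point. The pads swing forward as they close: fully open they stand 13 mm farther back than shut.
Start: joints at [-1.199, 0.332, -0.065, 1.46, 0.022, 1.35, -0.088], TCP at [0.24, 0.577, 0.248] pointing down, gripper open.
Joint ranges: [-2.6, 2.6], [-0.5, 2.12], [-1.47, 1.34], [0.16, 2.42], [-1.27, 4.41], [0.06, 2.06], [-2.6, 2.6]. Speed limits (rad/s): [2.22, 2.22, 2.79, 2.79, 3.14, 3.14, 3.14].

## Interface

Orientations are given as a unit quaternion [x, y, z, w].
In Python, from workcell import sensors, imaging, order, spotter gives the robot as it stands. The module is installed in compiled form; this text tells all that it offers.
- The arm moves only by the shell command python3 -m inch 'ROWS' [FORCE]. ROWS is JSON, a list that holds one entry, the list of rows, each a list of 7 numbers: the shift along the tool's x, y, z in m, then the turn, a rotation vector about the tool's x, y, z in rad, then the closure, from -1 (fully open) to 1 (shut). In form: [[[x, y, z, ax, ay, az, hand], ...]]. A call has 1 to 10 rows; each row is the pose to reach, as a shift and turn from the pose commanded when the call began, along the tool's axes at that moment; what a row does not reach only later rows make up. A row lasts 1/10 s, in which the tool goes at most 50 mm and 8.59 degrees, less where a joint would pass 70% of its speed; a pose out of reach is approached as far as the arm can. A call with a gripper value outside its range is refused whole. The fingers move at their own pace and stop on an object; FORCE is the grip in N (left out, the last holds). Time passes only in rows, so rows that repeat a pose let the fingers close. It gives the time, the measured TCP pose, the force, the opening and the grip force at its end, in the units of the state.
- sensors.get_obs(): the state, without advancing time (a new reading comes with each control period).
- imaging.camera(name): name is "side" or "top" or "wrist"; returns the picture (400x640x3 uint8, blue, green, red); there is no depth.
- imaging.calibration(name): a dict with "mtx" (3x3 intrinsics, pixels), "D" ([k1, k2, p1, p2, k3] as OpenCV has them; the pictures are not rectified), "R" (3x3) and "t" (3): a world point X has camera coordinates R X + t; the wrist camera has in their place "tool_from_camera" (4x4, takes a point from camera to tool coordinates, whose origin is the TCP and whose axes are the flange's). Camera axes: x right, y down, z forward; pixel columns grow to the right and rows downward; lengths in m; the calibration is good to about 2 mm. A picture is of the moment at which its call begins: read the wrist's pose just before it. calibration takes no time and is no camera call.
- order.hand_in(): hands the job in; it is judged then, once.
Trained networks look in the newest picture that a camera, given by its name, has taken for a name from the list of things; names that differ only in an ending like _2 or _b are one class to them, and where a whole thing is asked for, a point or a joint stands for the part that bears it (a point fixed in the world has none). Each returns a list of dicts, best first, with "conf" (0 to 1); they miss things now and then, are a little off and sometimes report something else, mostly with a low value. They report only what shows in the picture. A call takes as long as a camera call. They do not tell look-alikes from the thing itself.
- spotter.look_for(label, camera): "pixel" ([column, row] in pixels, amid what is visible of it).
The state is a dict: "clock": time; "joint_pos": joint angles; "joint_velocities": joint speeds; "tau": joint torques, N m; "position": TCP position; "ee_rot": TCP orientation; "ft_force": force on the tool from outside, world axes, zero at the start; "torque": the same for the moment, N m; "grip_width": opening from 0.0 (shut) to 1.0 (fully open); "grasp_force": force on a finger pad.
Only numpy, scipy, OpenCV 4.12 (cv2) and the standard library are available. Lean on these libraries where they do the work, as an engineer would, in place of code of your own. Each camera call takes 0.05 s, during which the arm holds its last target. There are 200 camera calls.

## Working session

There is one attempt and no reset: what is moved stays moved. The work goes in short steps, Python scripts to look and compute and a shell command to move; the robot and the scene stay as the last step left them, time stands still between calls to the robot, and variables do not carry over. Pictures are saved under pics/ and viewed, at most 10 in all, crops included, and the job is handed in when it is done.

```bash
mkdir -p pics; python3 - <<'E'
from workcell import sensors, imaging, spotter
import cv2,numpy as np
o=sensors.get_obs();print(o['clock'],o['position'],o['ee_rot'],o['ft_force'],o['grip_width'])
for c in('top','side'):
    cv2.imwrite(f'pics/{c}.png',imaging.camera(c))
    for l in('counter','key_top','stop_top'):print(c,l,spotter.look_for(l,c))
E
```

```text
0.0 [0.24024635 0.57659676 0.24750637] [ 1.96101699e-01  9.80583297e-01 -7.13127369e-04 -1.08550496e-04] [ 0.44939691 -0.30644658 -0.29164306] 1.0027569806063144
top counter [{'pixel': [401.4, 288.9], 'conf': 0.97}, {'pixel': [400.1, 135.6], 'conf': 0.91}, {'pixel': [390.1, 213.5], 'conf': 0.73}]
top key_top [{'pixel': [394.0, 281.8], 'conf': 0.82}, {'pixel': [381.1, 201.6], 'conf': 0.67}, {'pixel': [391.3, 127.6], 'conf': 0.62}]
top stop_top [{'pixel': [226.9, 185.4], 'conf': 0.72}]
side counter [{'pixel': [328.6, 295.7], 'conf': 0.78}, {'pixel': [233.2, 308.5], 'conf': 0.73}, {'pixel': [425.4, 312.5], 'conf': 0.68}, {'pixel': [332.3, 263.8], 'conf': 0.25}]
side key_top [{'pixel': [432.1, 279.0], 'conf': 0.91}, {'pixel': [332.2, 264.1], 'conf': 0.7}, {'pixel': [237.8, 275.0], 'conf': 0.55}]
side stop_top [{'pixel': [342.5, 156.6], 'conf': 0.68}]
```

View pics/top.png

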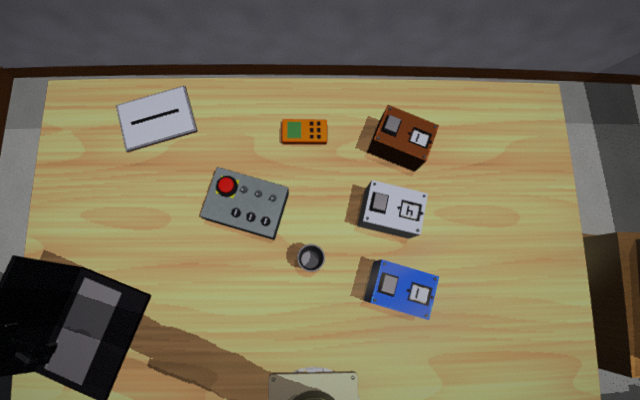

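View pics/side.png

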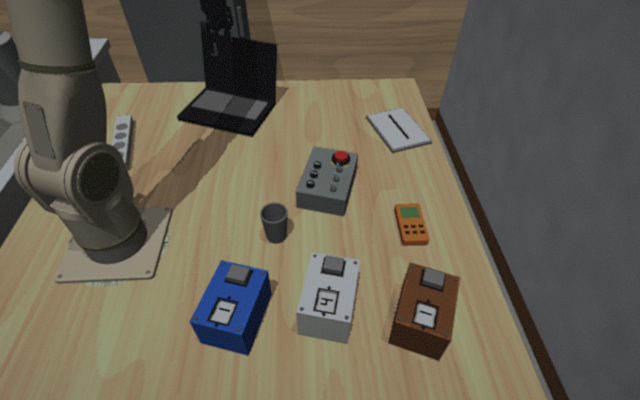

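Three counter-shaped boxes show in the top image: brown (402,138), light metal (394,208) and blue (404,289). Only the light metal one fits, since blue and brown are excluded. Its key is at about (380,202) and its window at about (410,211). I'll confirm it and read the numeral in an enlarged crop.

```bash
cat > h.py <<'E'
import cv2,numpy as np
from workcell import imaging
def ray(c,px,z):
    k=imaging.calibration(c);R=np.array(k['R']);t=np.array(k['t']).ravel()
    u=cv2.undistortPoints(np.array([[px]],float),np.array(k['mtx']),np.array(k['D'],float))[0,0]
    C=-R.T@t;d=R.T@np.r_[u,1];return C+d*(z-C[2])/d[2]
E
python3 - <<'E'
from h import *
a=cv2.imread('pics/top.png')
b=a[170:250,345:445];cv2.imwrite('pics/crop.png',cv2.rotate(cv2.resize(b,None,fx=5,fy=5,interpolation=cv2.INTER_CUBIC),cv2.ROTATE_180))
print('key',ray('top',(380,202),.122),ray('side',(333,264),.122))
print('win',ray('top',(410,211),.104),ray('side',(326,300),.104))
print('stop',ray('top',(227,185),.092))
E
```

```text
key [ 0.54246854 -0.16928393  0.122     ] [ 0.54512925 -0.17419969  0.122     ]
win [ 0.52222355 -0.24986133  0.104     ] [ 0.52576751 -0.24908028  0.104     ]
stop [0.5949038 0.2186711 0.092    ]
```

View pics/crop.png

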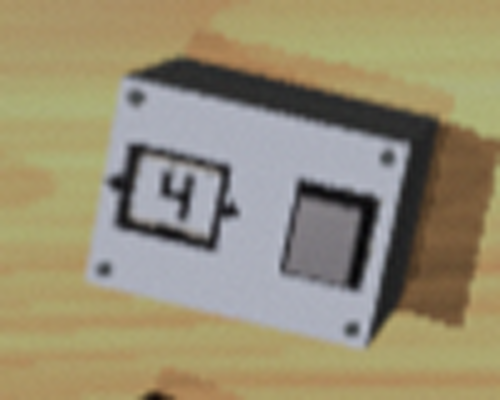

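The light metal counter is confirmed, showing 4, so it needs three presses. The key is at about (0.544,-0.172), and the key-window distance of 83 mm matches the given size. Before moving I'll check the clearance to the laptop near the start pose.

```bash
python3 - <<'E'
from h import *
for p in [(180,115),(235,130),(275,95)]:print('lap base',ray('side',p,.01))
for c in('top','side'):
    k=imaging.calibration(c)
    P=np.array([[.24,.577,.231],[.24,.577,.33],[.24,.577,.45]])
    print(c,cv2.projectPoints(P,cv2.Rodrigues(np.array(k['R']))[0],np.array(k['t'],float),np.array(k['mtx']),np.array(k['D'],float))[0].round().tolist())
E
python3 -c "
from workcell import imaging;import cv2;cv2.imwrite('pics/w0.png',imaging.camera('wrist'))"
```

```text
lap base [0.05480145 0.55467156 0.01      ]
lap base [0.25779245 0.45985361 0.01      ]
lap base [0.38864593 0.67393321 0.01      ]
top [[[39.0, 336.0]], [[4.0, 343.0]], [[-51.0, 355.0]]]
side [[[222.0, 52.0]], [[216.0, 20.0]], [[208.0, -25.0]]]
```

View pics/w0.png

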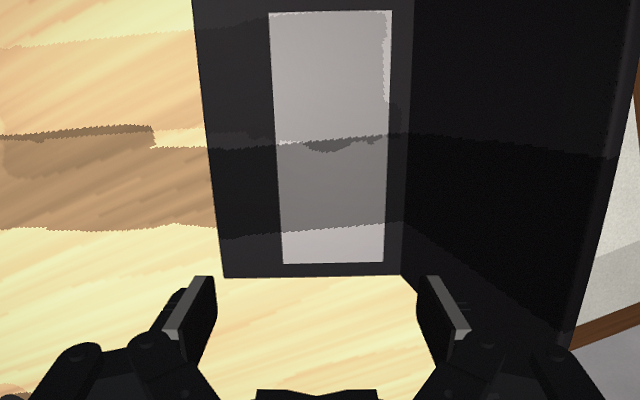

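The wrist picture shows the laptop screen on the right (x>410 px), which is the tool's +y side. My motion leaves toward −y/−x, so it stays clear. Shutting the gripper and going via (0.5, 0.3).

```bash
python3 -m inch '[[[-0.02,-0.03,0,0,0,0,1],[-0.06,-0.05,0,0,0,0,1],[-0.1,-0.07,0,0,0,0,1],[-0.145,-0.085,0,0,0,0,1],[-0.19,-0.1,0,0,0,0,1],[-0.235,-0.115,0,0,0,0,1],[-0.28,-0.13,0,0,0,0,1],[-0.32,-0.145,0,0,0,0,1],[-0.345,-0.155,0,0,0,0,1],[-0.345,-0.155,0,0,0,0,1]]]' 30
```

```text
clock: 1.45
position: [0.5024, 0.2968, 0.2483]
ee_rot: [0.2, 0.98, -0.001, 0.001]
ft_force: [-0.6, -0.9, 0.8]
grip_width: 0.001
grasp_force: 0.0
```

```bash
python3 -m inch '[[[-0.02,-0.04,0,0,0,0,1],[-0.045,-0.08,0,0,0,0,1],[-0.07,-0.125,0,0,0,0,1],[-0.09,-0.17,0,0,0,0,1],[-0.11,-0.21,0,0,0,0,1],[-0.135,-0.25,0,0,0,0,1],[-0.155,-0.29,0,0,0,0,1],[-0.18,-0.335,0,0,0,0,1],[-0.2,-0.375,0,0,0,0,1],[-0.224,-0.419,0,0,0,0,1]]]'
python3 -m inch '[[[0,0,0,0,0,0,1],[0,0,0,0,0,0,1],[0,0,0,0,0,0,1]]]'
python3 - <<'E'
from h import *
from workcell import sensors
from scipy.spatial.transform import Rotation as Ro
o=sensors.get_obs();R=Ro.from_quat(o['ee_rot']).as_matrix();p=np.array(o['position'])
print(p,R.T@(np.array([.544,-.172,.122])-p),R[:,0],o['ft_force'])
im=imaging.camera('wrist')
k=imaging.calibration('wrist');T=np.linalg.inv(np.array(k['tool_from_camera']))
def pr(P):
    q=T[:3,:3]@(R.T@(P-p))+T[:3,3];return cv2.projectPoints(q[None],np.zeros(3),np.zeros(3),np.array(k['mtx']),np.array(k['D'],float))[0].ravel()
print('px',pr(np.array([.544,-.172,.122])))
for u in(-.021,.021):
  for v in(-.017,.017):
    c,s=np.cos(-.244),np.sin(-.244);P=np.array([.544+c*u-s*v,-.172+s*u+c*v,.122]);x=pr(P).astype(int);cv2.circle(im,(int(x[0]),int(x[1])),3,(0,0,255),-1)
cv2.imwrite('pics/w1.png',im)
E
```

```text
clock: 2.45
position: [0.545, -0.1722, 0.2486]
ee_rot: [0.195, 0.981, 0.0, 0.0]
ft_force: [1.2, -0.2, 0.2]
grip_width: -0.001
grasp_force: 0.0
clock: 2.75
position: [0.5451, -0.1699, 0.2481]
ee_rot: [0.195, 0.981, 0.0, -0.0]
ft_force: [-0.4, 0.4, -0.6]
grip_width: -0.003
grasp_force: 0.0
[ 0.54510621 -0.16990719  0.24812427] [ 0.00015455 -0.00245306  0.12612253] [-9.23852202e-01  3.82749046e-01  5.26489568e-04] [-0.37333521  0.43034024 -0.59209747]
px [312.26730086 201.77195408]
```

View pics/w1.png

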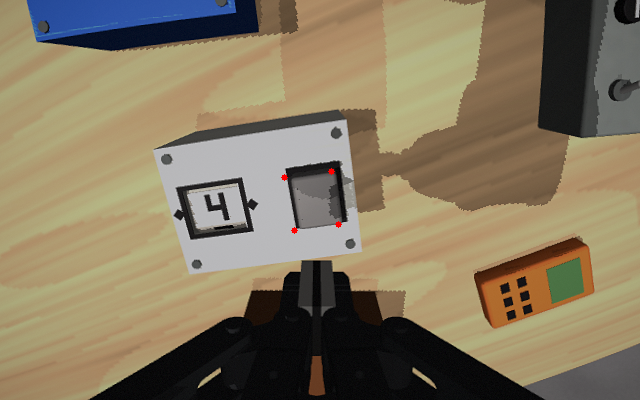

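The wrist view shows the key top centred near (318,198) against my projection at (312,202), so it is about 4 mm off. The counter still shows 4. I'll correct by x +3 mm, y +2 mm, then descend to just above the key.

```bash
python3 -m inch '[[[0.003,0.002,0.03,0,0,0,1],[0.003,0.002,0.06,0,0,0,1],[0.003,0.002,0.085,0,0,0,1],[0.003,0.002,0.1,0,0,0,1],[0.003,0.002,0.1,0,0,0,1],[0.003,0.002,0.1,0,0,0,1]]]'
python3 -m inch '[[[0,0,0.008,0,0,0,1],[0,0,0.012,0,0,0,1],[0,0,0.014,0,0,0,1],[0,0,0.014,0,0,0,1],[0,0,0.014,0,0,0,1]]]'
```

```text
clock: 3.4
position: [0.5434, -0.1682, 0.1492]
ee_rot: [0.196, 0.981, 0.0, 0.0]
ft_force: [0.1, -0.7, -0.3]
grip_width: 0.0
grasp_force: 0.0
clock: 3.9
position: [0.5435, -0.1686, 0.1349]
ee_rot: [0.196, 0.981, 0.0, 0.001]
ft_force: [2.2, -0.1, 4.5]
grip_width: -0.002
grasp_force: 1.9
```

```bash
python3 -m inch '[[[0,0,0.003,0,0,0,1],[0,0,0.005,0,0,0,1],[0,0,0.006,0,0,0,1],[0,0,0.006,0,0,0,1]]]'; python3 -m inch '[[[0,0,0.001,0,0,0,1],[0,0,0.001,0,0,0,1]]]'
```

```text
clock: 4.3
position: [0.5434, -0.1687, 0.1291]
ee_rot: [0.196, 0.981, 0.0, 0.001]
ft_force: [0.5, 0.8, 10.1]
grip_width: 0.003
grasp_force: 4.6
clock: 4.5
position: [0.5435, -0.1687, 0.129]
ee_rot: [0.196, 0.981, 0.0, 0.001]
ft_force: [-3.0, 2.8, 19.3]
grip_width: -0.001
grasp_force: 9.1
```

The key is at its firm stop (19 N with z unchanged). Raising well clear, then looking at the numeral.

```bash
python3 -m inch '[[[0,0,-0.01,0,0,0,1],[0,0,-0.03,0,0,0,1],[0,0,-0.041,0,0,0,1],[0,0,-0.041,0,0,0,1],[0,0,-0.041,0,0,0,1]]]'
python3 - <<'E'
from h import *
from workcell import sensors
print(sensors.get_obs()['position'])
cv2.imwrite('pics/w2.png',imaging.camera('wrist'))
E
```

```text
clock: 5.0
position: [0.5424, -0.1685, 0.1677]
ee_rot: [0.196, 0.981, 0.0, -0.0]
ft_force: [-0.2, 0.3, -0.4]
grip_width: -0.005
grasp_force: 0.0
[ 0.54244204 -0.16854014  0.16766257]
```

View pics/w2.png

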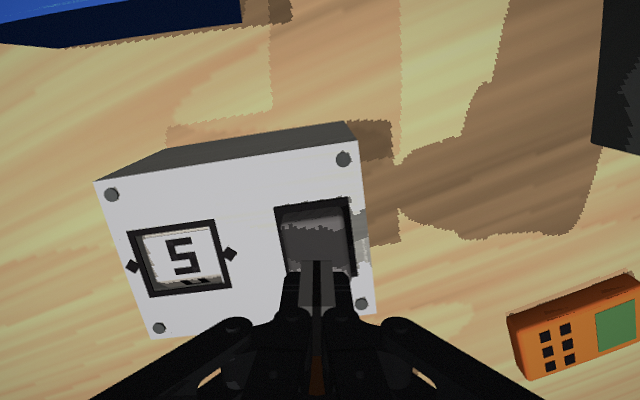

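The window at (180,258) now shows 5, so one press gave one step. I'll repeat the press and release once.

```bash
python3 -m inch '[[[0,0,0.02,0,0,0,1],[0,0,0.03,0,0,0,1],[0,0,0.036,0,0,0,1],[0,0,0.0405,0,0,0,1],[0,0,0.0405,0,0,0,1],[0,0,0.0405,0,0,0,1]]]'; python3 -m inch '[[[0,0,-0.01,0,0,0,1],[0,0,-0.03,0,0,0,1],[0,0,-0.0405,0,0,0,1],[0,0,-0.0405,0,0,0,1],[0,0,-0.0405,0,0,0,1]]]'
python3 -c "
from workcell import imaging;import cv2;cv2.imwrite('pics/w3.png',imaging.camera('wrist')[190:330,80:280])"
```

```text
clock: 5.65
position: [0.5422, -0.1684, 0.129]
ee_rot: [0.196, 0.981, 0.001, -0.001]
ft_force: [-11.5, 4.2, 20.8]
grip_width: -0.001
grasp_force: 10.1
clock: 6.15
position: [0.5427, -0.1685, 0.1678]
ee_rot: [0.196, 0.981, 0.0, -0.0]
ft_force: [-0.1, -0.8, -0.3]
grip_width: 0.005
grasp_force: 0.0
```

View pics/w3.png

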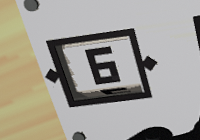

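The crop shows 6 between the pointers. One more press, then retreat higher.

```bash
python3 -m inch '[[[0,0,0.02,0,0,0,1],[0,0,0.03,0,0,0,1],[0,0,0.036,0,0,0,1],[0,0,0.04,0,0,0,1],[0,0,0.04,0,0,0,1],[0,0,0.04,0,0,0,1]]]'; python3 -m inch '[[[0,0,-0.01,0,0,0,1],[0,0,-0.03,0,0,0,1],[0,0,-0.06,0,0,0,1],[0,0,-0.09,0,0,0,1],[0,0,-0.11,0,0,0,1],[0,0,-0.11,0,0,0,1],[0,0,-0.11,0,0,0,1]]]'
python3 -c "
from workcell import imaging;import cv2;cv2.imwrite('pics/w4.png',imaging.camera('wrist')[100:300,140:400])"
```

```text
clock: 6.8
position: [0.5423, -0.1684, 0.129]
ee_rot: [0.196, 0.981, 0.0, -0.001]
ft_force: [-8.1, 3.5, 14.7]
grip_width: 0.001
grasp_force: 7.3
clock: 7.5
position: [0.5428, -0.1687, 0.2381]
ee_rot: [0.196, 0.981, 0.0, 0.0]
ft_force: [0.5, -0.1, -0.7]
grip_width: 0.006
grasp_force: 0.0
```

View pics/w4.png

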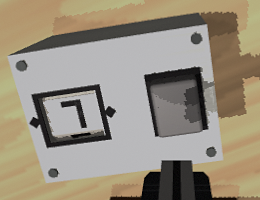

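The window shows 7 at the mark, the key is up and the robot is clear.

```bash
python3 -c "
from workcell import order;print(order.hand_in())"
```

```text
the job is handed in; nothing more can be done
None
```

The drum counter shows 7 at the mark after three presses (4→5→6→7), the stop button was not touched, and I handed the job in at about 7.5 s on the robot's clock.

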